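# Sweep the offcuts into the scrap bin

### The arm

A 6-joint arm with a two-finger parallel gripper is mounted at the origin on the work surface. World frame = base frame: x ahead of the robot, y to its left, z up, the work surface at z = 0. Lengths are in mm, angles in rad, forces in N, time in s.
With the tool pointing down it reaches from about 350 to 775 mm from the base axis. Payload 7.3 kg.
Tool frame: the origin (TCP) lies between the finger pads; the fingertips stand 8 mm ahead of it and the grasp point (between the pads) lies 11 mm behind it; y points along the fingers, z is the direction in which the jaws open and shut, and the axes are right-handed (so a half turn about y gives the same grasp; the last joint's range is limited). The gripper opens to 92 mm and grips with 3 to 60 N. Pads are 19 mm wide; open, the fingers measure 130 mm over their backs; the gripper's body (75 mm by 190 mm) begins 47 mm behind the grasp point.
Start: joints at [1.058, 0.342, 1.524, -0, 1.275, -0.146], TCP at [188.267, 490.102, 234.741] pointing down, gripper open.
Joint ranges: [-2.53, 2.53], [-0.77, 2.02], [0.04, 2.7], [-1, 4.14], [0.28, 2.66], [-3.11, 3.11]. Speed limits (rad/s): [2.57, 2.57, 3.14, 3.14, 3.14, 3.14].

### API

Orientations are given as [roll, pitch, yaw] about the fixed x, y, z axes, in that order (R = Rz(yaw) Ry(pitch) Rx(roll)).
In Python, from plant import bot, vision, job gives the robot as it stands. The module is installed in compiled form; this text tells all that it offers.
- The arm moves only by the tool arm_command, never from a script. Its argument "deltas" is a list of rows, each a list of 4 numbers: the shift along the tool's x, y, z in m, then the turn about the tool's y in degrees. In form: [[x, y, z, twist], ...]. A call has 1 to 5 rows; each row shifts and turns the commanded pose from where the row before left it, along the tool's axes as they then stand; what a row does not reach is not made up. A row lasts 1/10 s, in which the tool goes at most 50 mm and 8.59 degrees, less where a joint would pass 70% of its speed; a pose out of reach is approached as far as the arm can. A call is refused whole if a number of a shift passes 0.05 or a number of a turn 8.59, either way. A call with a gripper value outside its range is refused whole. "claw" is the closure in counts, from 0 (fully open) to 255 (shut), set as the call begins (left out, the last holds). The fingers move at their own pace and stop on an object; the grip force is fixed at half the most. Time passes only in rows, so rows that do not move let the fingers close. It gives the time, the measured TCP pose, the force and the opening at its end, in the units of the state.
- bot.get_obs(): the state, without advancing time (a new reading comes with each control period).
- vision.capture(name): name is "scene" or "top" or "wrist"; returns a dict with "img" (384x512x3 uint8, red, green, blue), "camera_matrix" (3x3 intrinsics, pixels), "dist_coeffs" ([k1, k2, p1, p2, k3] as OpenCV has them; the pictures are not rectified), "world_to_cam" (4x4, takes a point from world to camera coordinates); the wrist camera has in their place "mount" (4x4, takes a point from camera to tool coordinates, whose origin is the TCP and whose axes are the tool frame's). Camera axes: x right, y down, z forward; pixel columns grow to the right and rows downward; lengths in mm; the calibration is good to about 2 mm. A picture is of the moment at which its call begins: read the wrist's pose just before it. There is no depth.
- job.close_job(): hands the job in, once; it reports no verdict.
Trained networks look in a picture, given as the dict that the camera call returned (one of the last four; its "shot" number tells which), for a name from the list of things; names that differ only in an ending like _2 or _b are one class to them, and where a whole thing is asked for, a point or a joint stands for the part that bears it (a point fixed in the world has none). Each returns a list of dicts, best first, with "confidence" (0 to 1); they miss things now and then, are a little off and sometimes report something else, mostly with a low value. They report only what shows in the picture. A call takes as long as a camera call.
- vision.find_in(picture, name): "xyz" ([x, y, z] in mm, in the coordinates of the camera as it stood for that picture, good to about 4 mm: the middle of the surface that is visible of it).
- vision.regions_of(picture, name): "mask" (384x512 bool, what is visible of it).
The state is a dict: "time": time; "joint_positions": joint angles; "dq": joint speeds; "tau": joint torques, N m; "tool_pos": TCP position; "tcp_rot": TCP orientation; "contact_force": force on the tool from outside, world axes, zero at the start; "moment": the same for the moment, N m; "grip_width": finger opening in mm.
Only numpy, scipy, OpenCV 4.12 (cv2) and the standard library are available. Lean on these libraries where they do the work, as an engineer would, in place of code of your own. Each camera call takes 0.05 s, during which the arm holds its last target. There are 200 camera calls.

### The job

Clear the cutting board: with the fingers of the gripper, sweep the three loose pale wood offcuts (square block, short strip, round plug) along the board and over its edge into the plain open scrap bin beside it, not into the divided parts box on the other side. Push them only, do not pick any of them up, and leave the turned knob, the tape measure and the sanding block where they stand.

Things in the scene. Friction and masses are not known exactly. Their poses are not given: they have to be found in the camera images.
- board: Fixed raised cutting board, a white-topped plywood slab 320 (its x) x 380 (its y) x 70 mm high, with plain flat top and no rim. Origin at the centre of its underside, z up, so its top is 70 mm above the table and its two short sides, where the bin and the parts box stand, lie at its y = +190 and -190 mm.
- bin: Fixed scrap bin of plain sheet steel, open on top, no dividers, empty. Outside 200 (its x) x 145 (its y) x 64 mm high, walls and floor 4 mm. It stands on the table parallel to the board with a long side 2 mm from the board's y = +190 or y = -190 mm side (which one varies), its rim 6 mm below the board's top; its place along that side varies too. Origin at the centre of its underside.
- parts_box: Fixed plywood parts box at the opposite side of the board, same outside size as the bin, but divided into six compartments with finished wooden balls (38 mm) in five of them. Nothing goes in here. Origin at the centre of its underside.
- block: Loose wood offcut on the board, block 50 (x) x 46 (y) x 24 mm high, about 35 g. Origin at the centre of its underside.
- strip: Loose wood offcut on the board, strip 70 (x) x 32 (y) x 20 mm high, about 30 g. Origin at the centre of its underside.
- disc: Loose wood offcut on the board, round hole-saw plug, diameter 52 mm, 22 mm high, lying flat, with a 10 mm pilot hole, about 30 g. Origin at the centre of its underside.
- tape: Loose bystander on the board: tape measure, 68 (x) x 38 (y) x 58 mm high, 0.3 kg, standing upright. Origin at the centre of its underside.
- knob: Loose bystander on the board: finished turned wooden knob standing upright, diameter 42 mm at its head, 38 mm at its foot, 52 mm high. Origin at the centre of its underside.
- sanding_block: Loose bystander on the board: cork sanding block lying flat, 42 (x) x 75 (y) x 25 mm high, 0.12 kg. Darker and larger than the offcuts. Origin at the centre of its underside.

How it is judged (in metres and radians):
At the end, for the whole second after the job is handed in: The centre of the underside of each of the three offcuts is within the bin's outline and below its rim (less than 62 mm above the bin's underside), each at rest (under 0.03 m/s) (x of block in the frame of bin between -0.1 and 0.1 m and y of block in the frame of bin between -0.0725 and 0.0725 m and z of each of block, strip, disc in the frame of bin below 0.062 m and linear speed of each of block, strip, disc below 0.03 m/s and x of strip in the frame of bin between -0.1 and 0.1 m and y of strip in the frame of bin between -0.0725 and 0.0725 m and x of disc in the frame of bin between -0.1 and 0.1 m and y of disc in the frame of bin between -0.0725 and 0.0725 m); the robot touches nothing.
It fails at once if an offcut is lifted: its underside's centre rises more than 15 mm above the board's top (height (world z) of any of block, strip, disc above 0.085 m).
It fails at once if a bystander is moved by more than 20 mm or tipped over (distance of any of tape, knob, sanding_block from where it was at the start of the episode above 0.02 m or angle between any of tape, knob, sanding_block's own z axis and vertical above 0.5 rad).
It also fails if it takes over 61 s, if anything falls off the work surface, if the arm or the gripper's body presses on something with over 40 N, if the wrist force passes 120 N, or if a joint passes its speed limit or range.

## Working session

There is one attempt and no reset: what is moved stays moved. The work goes in short steps, Python scripts to look and compute and a tool call to move; the robot and the scene stay as the last step left them, time stands still between calls to the robot, and variables do not carry over. Pictures are saved under pics/ and viewed, about 8 in all and at most 12, crops included, and the job is handed in when it is done.

Besides the shell and the picture viewer there is one more tool, called after "Call:" in YAML: its name, and indented under it one key for each argument. arm_command: Moves the arm, as the interface text tells. Its arguments: {"type":"object","properties":{"deltas":{"type":"array","items":{"type":"array","items":{"type":"number"}}},"claw":{"type":"number"}},"required":["deltas"]}

```bash
mkdir -p pics; cat > h.py <<'E'
import numpy as np, cv2
from plant import bot, vision, job
N=["board","bin","parts_box","block","strip","disc","tape","knob","sanding_block"]
def w(p,xyz):
    T=np.linalg.inv(np.array(p["world_to_cam"])); return (T@np.r_[xyz,1])[:3]
def ray(p,uv,z):
    K=np.array(p["camera_matrix"]);d=np.array(p["dist_coeffs"])
    n=cv2.undistortPoints(np.array(uv,float).reshape(-1,1,2),K,d).reshape(-1,2)
    T=np.linalg.inv(np.array(p["world_to_cam"])); c=T[:3,3]
    D=np.c_[n,np.ones(len(n))]@T[:3,:3].T
    return (c+D*((z-c[2])/D[:,2])[:,None])[:,:2]
def save(p,n,s=1.5): cv2.imwrite(n,cv2.resize(p["img"][:,:,::-1],None,fx=s,fy=s))
E
python3 - <<'E'
from h import *
o=bot.get_obs();print({k:np.round(o[k],3) for k in("time","tool_pos","tcp_rot","contact_force","grip_width")})
top={"board":70,"bin":64,"parts_box":64,"block":94,"strip":90,"disc":92,"tape":128,"knob":122,"sanding_block":95}
for c in("top","scene"):
    p=vision.capture(c);save(p,f"pics/{c}.png")
    for n in N:
        f=vision.find_in(p,n)[:2]
        print(c,n,[(round(a["confidence"],2),w(p,a["xyz"]).round().tolist()) for a in f])
        if c=="top":
            for r in vision.regions_of(p,n)[:1]:
                m=r["mask"].astype(np.uint8);cs=max(cv2.findContours(m,0,2)[0],key=cv2.contourArea)
                print("   ",round(r["confidence"],2),[np.round(v,1) if np.isscalar(v) else np.round(v) for v in cv2.minAreaRect(ray(p,cs[:,0],top[n]).astype(np.float32))])
E
```

```text
{'time': np.float64(0.0), 'tool_pos': array([188.067, 489.759, 234.05 ]), 'tcp_rot': array([-1.572,  0.   , -0.367]), 'contact_force': array([-0.288,  0.484,  0.395]), 'grip_width': np.float64(91.825)}
top board [(0.81, [567.0, 15.0, 68.0])]
    0.62 [array([576.,  14.]), array([321., 382.]), np.float64(1.9)]
top bin [(0.71, [583.0, -266.0, 3.0])]
    0.78 [array([ 582., -249.]), array([203., 144.]), np.float64(1.9)]
top parts_box [(0.72, [565.0, 283.0, 32.0])]
    0.78 [array([563., 278.]), array([203., 146.]), np.float64(1.4)]
top block [(0.64, [529.0, -69.0, 93.0])]
    0.75 [array([527., -67.]), array([50., 48.]), np.float64(39.2)]
top strip [(0.89, [610.0, 24.0, 90.0])]
    0.68 [array([607.,  22.]), array([33., 68.]), np.float64(7.0)]
top disc [(0.93, [518.0, 101.0, 94.0])]
    0.88 [array([520., 103.]), array([51., 49.]), np.float64(88.9)]
top tape [(0.71, [696.0, -31.0, 126.0])]
    0.85 [array([694., -31.]), array([43., 80.]), np.float64(89.2)]
top knob [(0.91, [450.0, -40.0, 116.0])]
    0.65 [array([449., -41.]), array([39., 37.]), np.float64(88.6)]
top sanding_block [(0.57, [701.0, 98.0, 95.0])]
    0.72 [array([527., -66.]), array([52., 48.]), np.float64(36.8)]
scene board [(0.77, [616.0, 29.0, 73.0])]
scene bin [(0.63, [575.0, -276.0, 7.0])]
scene parts_box [(0.6, [572.0, 285.0, 38.0])]
scene block [(0.68, [534.0, -62.0, 95.0])]
scene strip [(0.67, [617.0, 25.0, 91.0])]
scene disc []
scene tape [(0.63, [720.0, -22.0, 124.0]), (0.35, [615.0, 28.0, 72.0])]
scene knob [(0.87, [459.0, -38.0, 115.0])]
scene sanding_block [(0.82, [714.0, 103.0, 96.0])]
```

View pics/top.png

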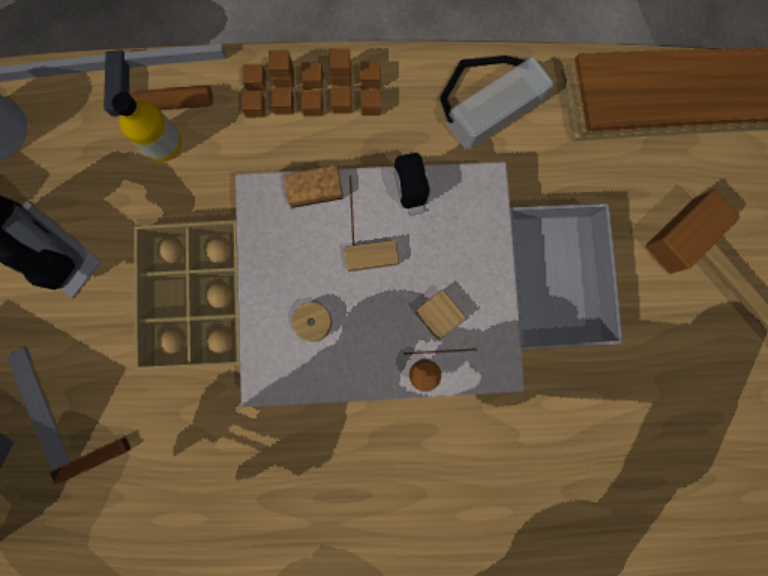

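View pics/scene.png

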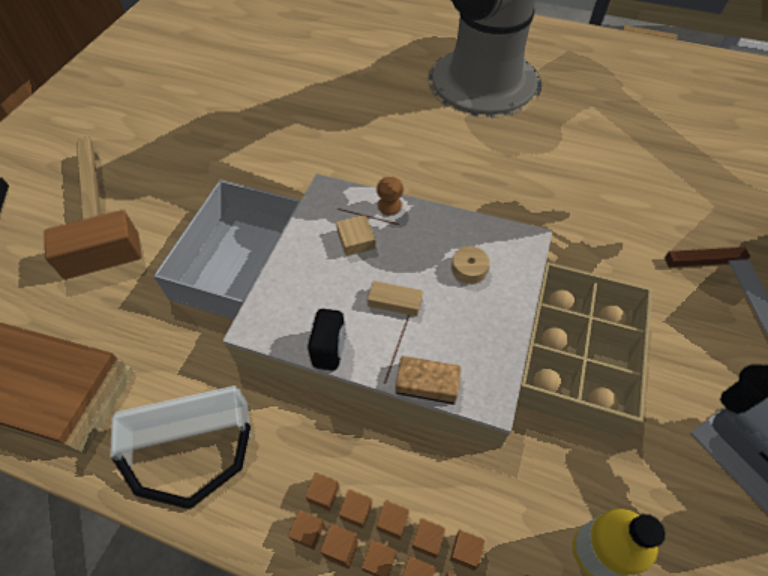

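The top view shows the bin on the board's -y side, with its centre at pixel (565,275), and the parts box on +y at (187,295). The block is at (440,313), the strip at (372,255) and the disc at (311,321). The tape is at (411,180), the knob at (425,375) and the sanding block at (313,186). The scene view agrees. The sanding_block mask actually fell on the block, but find_in placed the sanding block correctly.

The plan is to set the fingers about 30 mm apart across the push direction, turn the tool x axis to the board's -y, and sweep the block, then the strip, then the disc.

Call:
arm_command:
  deltas:
    - [0,0,0,8.5]
    - [0,0,0,8.5]
    - [0,0,0,8.5]
    - [0,0,0,8.5]
    - [0,0,0,8.5]
  claw: 172

```text
time: 1.95
tool_pos: [188.3, 490.1, 234.7]
tcp_rot: [-1.571, 0.0, -1.115]
contact_force: [-0.3, -0.5, -0.8]
grip_width: 56.1
```

Call:
arm_command:
  deltas:
    - [0,0,0,8.2]
    - [0,0,0,8.2]
    - [0,0,0,8.2]
    - [0,0,0,0]
    - [0,0,0,0]

```text
time: 2.45
tool_pos: [188.3, 490.1, 234.7]
tcp_rot: [-1.571, 0.0, -1.534]
contact_force: [-1.0, 1.1, -0.1]
grip_width: 30.2
```

Call:
arm_command:
  deltas:
    - [0.034,0,0.0213,0]
    - [0.034,0,0.0213,0]
    - [0.034,0,0.0213,0]
    - [0.034,0,0.0213,0]
    - [0.034,0,0.0213,0]

```text
time: 2.95
tool_pos: [300.9, 322.4, 234.9]
tcp_rot: [-1.57, 0.0, -1.534]
contact_force: [-0.1, 0.5, -0.4]
grip_width: 29.7
```

Call:
arm_command:
  deltas:
    - [0.034,0,0.0213,0]
    - [0.034,0,0.0213,0]
    - [0.034,0,0.0213,0]
    - [0.034,0,0.0213,0]
    - [0.034,0,0.0213,0]

```text
time: 3.45
tool_pos: [413.1, 155.8, 235.0]
tcp_rot: [-1.57, 0.0, -1.534]
contact_force: [1.3, 0.4, 0.0]
grip_width: 29.9
```

Call:
arm_command:
  deltas:
    - [0.034,0,0.0213,0]
    - [0.034,0,0.0213,0]
    - [0.034,0,0.0213,0]
    - [0.034,0,0.0213,0]
    - [0.034,0,0.0213,0]

```text
time: 3.95
tool_pos: [525.1, -10.7, 234.8]
tcp_rot: [-1.57, 0.0, -1.535]
contact_force: [1.4, 0.3, -0.2]
grip_width: 29.9
```

Call:
arm_command:
  deltas:
    - [0,0,0,0]
    - [0,0,0,0]

```text
time: 4.15
tool_pos: [524.3, -9.7, 234.3]
tcp_rot: [-1.572, 0.001, -1.537]
contact_force: [-1.1, 0.0, -0.7]
grip_width: 29.4
```

Call:
arm_command:
  deltas:
    - [0,0.025,0,0]
    - [0,0.025,0,0]
    - [0,0.025,0,0]
    - [0,0.025,0,0]
    - [0,0.025,0,0]

```text
time: 4.65
tool_pos: [523.7, -7.7, 109.2]
tcp_rot: [-1.571, 0.0, -1.534]
contact_force: [0.9, 0.4, 0.1]
grip_width: 29.7
```

Call:
arm_command:
  deltas:
    - [0,0.013,0,0]
    - [0,0.01,0,0]
    - [0,0,0,0]

```text
time: 4.95
tool_pos: [523.4, -8.1, 85.9]
tcp_rot: [-1.573, 0.001, -1.536]
contact_force: [-1.2, 0.2, -0.2]
grip_width: 30.1
```

```bash
python3 - <<'E'
from h import *
o=bot.get_obs();print(o["tool_pos"].round(1) if hasattr(o["tool_pos"],'round') else o["tool_pos"],o["contact_force"])
a=vision.capture("wrist");b=vision.capture("scene")
cv2.imwrite("pics/w1.png",np.hstack([cv2.resize(q["img"][:,:,::-1],(400,300)) for q in(a,b)]))
E
```

```text
[523.4  -8.1  85.9] [-1.15526199  0.23614644 -0.17916992]
```

View pics/w1.png

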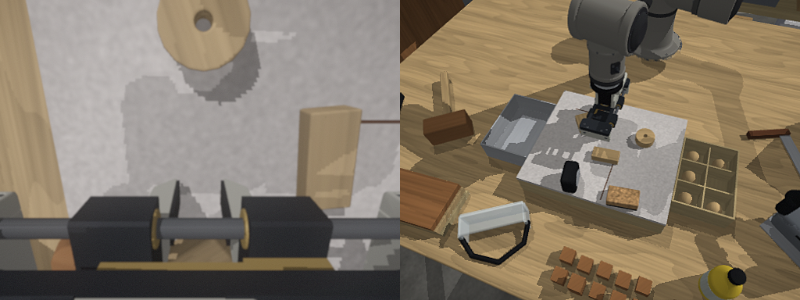

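The wrist view looks back along +y. The block's corner is centred between the fingers at (195,245), the knob is off to the left at (65,250), and the strip (330,155) and disc (203,30) are behind, clear of the fingers. I'll push the block now.

Call:
arm_command:
  deltas:
    - [0.012,0,0,0]
    - [0.018,0,0,0]
    - [0.018,0,0,0]
    - [0.018,0,0,0]
    - [0.018,0,0,0]

```text
time: 5.55
tool_pos: [527.5, -94.7, 87.7]
tcp_rot: [-1.569, -0.001, -1.538]
contact_force: [-0.0, 0.3, 0.2]
grip_width: 30.1
```

Call:
arm_command:
  deltas:
    - [0.018,0,0,0]
    - [0.018,0,0,0]
    - [0.018,0,0,0]
    - [0.018,0,0,0]
    - [0.018,0,0,0]

```text
time: 6.05
tool_pos: [530.2, -184.7, 87.3]
tcp_rot: [-1.57, -0.001, -1.538]
contact_force: [0.8, -0.2, 0.7]
grip_width: 29.7
```

Call:
arm_command:
  deltas:
    - [0.014,0,0,0]
    - [0.007,0,0,0]
    - [0,0,0,0]

```text
time: 6.35
tool_pos: [530.7, -205.0, 86.6]
tcp_rot: [-1.571, -0.0, -1.539]
contact_force: [0.6, -0.2, 0.3]
grip_width: 29.8
```

```bash
python3 - <<'E'
from h import *
p=vision.capture("scene");q=vision.capture("top")
cv2.imwrite("pics/s2.png",np.hstack([cv2.resize(x["img"][:,:,::-1],(400,300)) for x in(p,q)]))
for x in(p,q):
  for n in N[3:]: print(n,[(round(a["confidence"],2),w(x,a["xyz"]).round().tolist()) for a in vision.find_in(x,n)[:1]])
E
```

```text
block [(0.47, [562.0, -204.0, 49.0])]
strip [(0.76, [618.0, 25.0, 92.0])]
disc [(0.94, [533.0, 102.0, 95.0])]
tape [(0.83, [719.0, -23.0, 128.0])]
knob [(0.62, [458.0, -41.0, 113.0])]
sanding_block [(0.95, [715.0, 103.0, 93.0])]
block [(0.55, [547.0, -196.0, 46.0])]
strip [(0.97, [608.0, 25.0, 90.0])]
disc [(0.85, [519.0, 102.0, 93.0])]
tape [(0.34, [447.0, -44.0, 118.0])]
knob [(0.76, [452.0, -43.0, 118.0])]
sanding_block [(0.87, [700.0, 97.0, 98.0])]
```

View pics/s2.png

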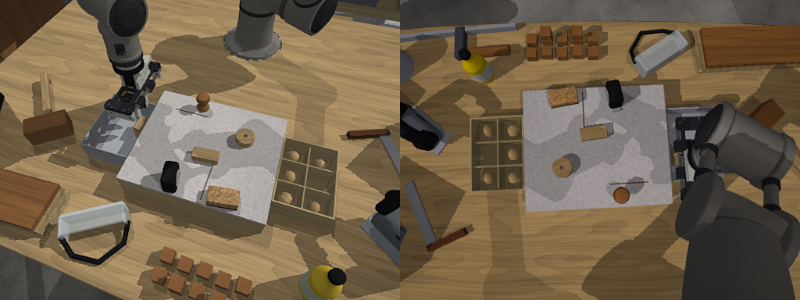

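The block is in the bin. Scene and top both put it around (550,-200), at z of about 47, and the bystanders are unchanged. Next is the strip, with a narrower gap.

Call:
arm_command:
  deltas:
    - [0,-0.035,0,0]
    - [0,-0.035,0,0]
    - [-0.0284,0,0.0083,0]
    - [-0.0284,0,0.0083,0]
    - [-0.0284,0,0.0083,0]
  claw: 222

```text
time: 7.55
tool_pos: [553.1, -117.3, 157.1]
tcp_rot: [-1.57, -0.0, -1.539]
contact_force: [0.6, 0.8, -0.7]
grip_width: 12.1
```

Call:
arm_command:
  deltas:
    - [-0.0284,0,0.0083,0]
    - [-0.0284,0,0.0083,0]
    - [-0.0284,0,0.0083,0]
    - [-0.0284,0,0.0083,0]
    - [-0.0284,0,0.0083,0]

```text
time: 8.05
tool_pos: [589.8, 26.5, 156.7]
tcp_rot: [-1.571, 0.0, -1.538]
contact_force: [0.4, 0.6, -0.5]
grip_width: 12.3
```

Call:
arm_command:
  deltas:
    - [-0.0284,0,0.0083,0]
    - [-0.0284,0,0.0083,0]
    - [0,0,0,0]
    - [0,0,0,0]

```text
time: 8.45
tool_pos: [604.2, 82.9, 156.5]
tcp_rot: [-1.571, -0.0, -1.536]
contact_force: [-0.6, 0.1, -0.4]
grip_width: 11.9
```

```bash
python3 - <<'E'
from h import *
p=vision.capture("top")
for r in vision.regions_of(p,"bin")[:1]+vision.regions_of(p,"block")[:1]: print(r["confidence"],r["mask"].sum())
save(p,"pics/t3.png",1.0)
for n in N[3:]: print(n,[(round(a["confidence"],2),w(p,a["xyz"]).round().tolist()) for a in vision.find_in(p,n)[:1]])
E
```

```text
0.57 5914
0.72 47
block [(0.59, [551.0, -202.0, 49.0])]
strip [(0.87, [611.0, 10.0, 89.0])]
disc [(0.42, [513.0, 93.0, 94.0])]
tape [(0.69, [699.0, -34.0, 126.0])]
knob [(0.61, [449.0, -41.0, 117.0])]
sanding_block []
```

View pics/t3.png

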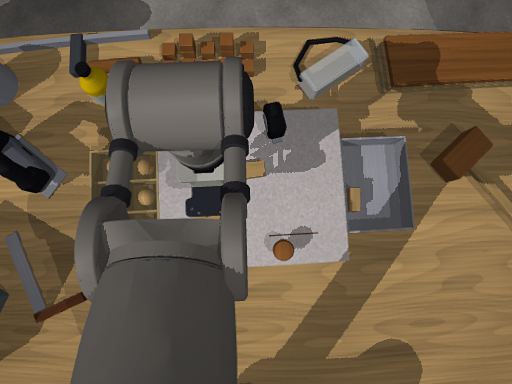

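The block stands on edge in the bin at (353,199), against the near wall and clear of the rim. Lowering behind the strip and pushing it.

Call:
arm_command:
  deltas:
    - [0,0.025,0,0]
    - [0,0.025,0,0]
    - [0,0.014,0,0]
    - [0,0.006,0,0]
    - [0,0,0,0]

```text
time: 9.4
tool_pos: [604.2, 82.5, 86.3]
tcp_rot: [-1.572, 0.0, -1.538]
contact_force: [0.4, -0.0, 0.6]
grip_width: 11.8
```

Call:
arm_command:
  deltas:
    - [0.008,0,0,0]
    - [0.01,0,0,0]
    - [0.015,0,0,0]
    - [0.018,0,0,0]
    - [0.018,0,0,0]

```text
time: 9.9
tool_pos: [606.8, 11.6, 87.1]
tcp_rot: [-1.57, -0.0, -1.538]
contact_force: [0.4, 0.3, -0.1]
grip_width: 11.9
```

Call:
arm_command:
  deltas:
    - [0.018,0,0,0]
    - [0.018,0,0,0]
    - [0.018,0,0,0]
    - [0.018,0,0,0]
    - [0.018,0,0,0]

```text
time: 10.4
tool_pos: [609.6, -77.9, 86.7]
tcp_rot: [-1.571, 0.0, -1.538]
contact_force: [-0.2, -0.4, -0.2]
grip_width: 11.8
```

```bash
python3 - <<'E'
from h import *
p=vision.capture("scene");q=vision.capture("top")
cv2.imwrite("pics/s4.png",np.hstack([cv2.resize(x["img"][:,:,::-1],(400,300)) for x in(p,q)]))
for x in(p,q):
  for n in N[3:]: print(n,[(round(a["confidence"],2),w(x,a["xyz"]).round().tolist()) for a in vision.find_in(x,n)[:1]])
E
```

```text
block [(0.75, [560.0, -205.0, 51.0])]
strip [(0.47, [614.0, -153.0, 87.0])]
disc [(0.65, [530.0, 103.0, 93.0])]
tape [(0.65, [720.0, -24.0, 125.0])]
knob [(0.84, [461.0, -39.0, 114.0])]
sanding_block [(0.65, [713.0, 104.0, 95.0])]
block [(0.68, [570.0, -201.0, 50.0])]
strip [(0.39, [610.0, -156.0, 90.0])]
disc [(0.72, [518.0, 104.0, 91.0])]
tape [(0.58, [705.0, -20.0, 128.0])]
knob []
sanding_block [(0.69, [700.0, 95.0, 95.0])]
```

View pics/s4.png

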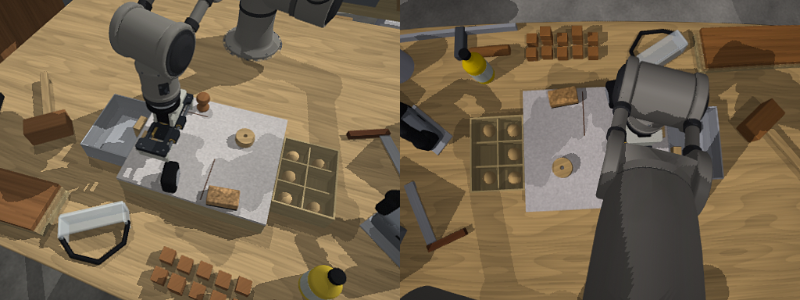

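The strip is going straight ahead at x of about 611, and the bystanders haven't moved. Continuing over the edge.

Call:
arm_command:
  deltas:
    - [0.012,0,0,0]
    - [0.018,0,0,0]
    - [0.018,0,0,0]
    - [0.018,0,0,0]
    - [0.018,0,0,0]

```text
time: 11.6
tool_pos: [612.3, -162.7, 86.7]
tcp_rot: [-1.571, -0.0, -1.539]
contact_force: [-0.9, 0.4, -0.2]
grip_width: 11.8
```

Call:
arm_command:
  deltas:
    - [0.018,0,0,0]
    - [0.016,0,0,0]
    - [0.01,0,0,0]
    - [0,0,0,0]

```text
time: 12.0
tool_pos: [613.8, -205.9, 86.6]
tcp_rot: [-1.571, -0.0, -1.54]
contact_force: [-0.3, -0.2, -0.4]
grip_width: 11.9
```

Call:
arm_command:
  deltas:
    - [0,-0.035,0,0]
    - [0,-0.035,0,0]
    - [0,0,0,0]
  claw: 172

```text
time: 12.3
tool_pos: [616.4, -204.5, 162.3]
tcp_rot: [-1.562, -0.004, -1.537]
contact_force: [0.1, -0.5, -0.1]
grip_width: 28.6
```

```bash
python3 - <<'E'
from h import *
print(bot.get_obs()["tool_pos"],bot.get_obs()["tcp_rot"])
p=vision.capture("scene");q=vision.capture("top")
cv2.imwrite("pics/s5.png",np.hstack([p["img"][60:240,60:310,::-1],q["img"][60:240,250:500,::-1]]).repeat(1,0))
for x in(p,q):
  for n in N[3:]: print(n,[(round(a["confidence"],2),w(x,a["xyz"]).round().tolist()) for a in vision.find_in(x,n)[:1]])
E
```

```text
[ 616.42915165 -204.51525727  162.32588344] [-1.56201642 -0.00395264 -1.53701935]
block [(0.67, [560.0, -199.0, 49.0])]
strip [(0.62, [630.0, -196.0, 64.0])]
disc [(0.96, [529.0, 103.0, 94.0])]
tape [(0.79, [718.0, -22.0, 125.0])]
knob [(0.82, [459.0, -37.0, 115.0])]
sanding_block [(0.82, [715.0, 108.0, 93.0])]
block [(0.57, [552.0, -200.0, 49.0])]
strip [(0.81, [610.0, -196.0, 64.0])]
disc [(0.93, [516.0, 104.0, 92.0])]
tape [(0.66, [696.0, -32.0, 127.0])]
knob [(0.64, [449.0, -44.0, 120.0])]
sanding_block [(0.98, [701.0, 96.0, 98.0])]
```

View pics/s5.png

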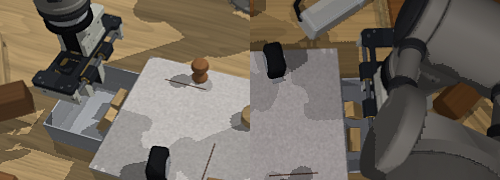

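The strip is in the bin, standing against the near wall at (611,-196), and the bystanders are unchanged. Last is the disc, pushed a bit faster at the edge so it clears the two pieces by the wall.

Call:
arm_command:
  deltas:
    - [-0.0358,0,-0.0084,0]
    - [-0.0358,0,-0.0084,0]
    - [-0.0358,0,-0.0084,0]
    - [-0.0358,0,-0.0084,0]
    - [-0.0358,0,-0.0084,0]

```text
time: 13.5
tool_pos: [565.5, -25.5, 156.9]
tcp_rot: [-1.57, 0.0, -1.538]
contact_force: [0.3, -0.4, -0.0]
grip_width: 29.8
```

Call:
arm_command:
  deltas:
    - [-0.0358,0,-0.0084,0]
    - [-0.0358,0,-0.0084,0]
    - [-0.0358,0,-0.0084,0]
    - [-0.0358,0,-0.0084,0]
    - [-0.0358,0,-0.0084,0]

```text
time: 14.0
tool_pos: [517.6, 152.1, 156.9]
tcp_rot: [-1.57, 0.0, -1.538]
contact_force: [0.0, 0.3, -0.3]
grip_width: 29.7
```

Call:
arm_command:
  deltas:
    - [0,0,0,0]
    - [0,0,0,0]

```text
time: 14.2
tool_pos: [518.0, 151.3, 156.9]
tcp_rot: [-1.57, -0.0, -1.536]
contact_force: [0.3, -0.1, 0.7]
grip_width: 29.9
```

Call:
arm_command:
  deltas:
    - [0,0.025,0,0]
    - [0,0.025,0,0]
    - [0,0.014,0,0]
    - [0,0.006,0,0]
    - [0,0,0,0]

```text
time: 14.7
tool_pos: [518.2, 149.7, 86.2]
tcp_rot: [-1.572, -0.0, -1.539]
contact_force: [0.5, -0.4, 0.2]
grip_width: 29.8
```

Call:
arm_command:
  deltas:
    - [0.008,0,0,0]
    - [0.008,0,0,0]
    - [0.012,0,0,0]
    - [0.018,0,0,0]
    - [0.022,0,0,0]

```text
time: 15.2
tool_pos: [520.6, 81.8, 87.3]
tcp_rot: [-1.57, 0.0, -1.537]
contact_force: [-0.7, 0.4, 0.2]
grip_width: 29.7
```

Call:
arm_command:
  deltas:
    - [0.022,0,0,0]
    - [0.022,0,0,0]
    - [0.022,0,0,0]
    - [0.022,0,0,0]
    - [0.022,0,0,0]

```text
time: 15.7
tool_pos: [524.0, -28.9, 87.3]
tcp_rot: [-1.57, -0.0, -1.538]
contact_force: [0.2, 1.0, -0.7]
grip_width: 29.7
```

```bash
python3 - <<'E'
from h import *
p=vision.capture("scene");q=vision.capture("top")
for x in(p,q):
  for n in N[5:]: print(n,[(round(a["confidence"],2),w(x,a["xyz"]).round().tolist()) for a in vision.find_in(x,n)[:1]])
E
```

```text
disc []
tape [(0.59, [720.0, -24.0, 124.0])]
knob []
sanding_block [(0.77, [713.0, 104.0, 93.0])]
disc []
tape [(0.75, [696.0, -33.0, 127.0])]
knob []
sanding_block [(0.72, [700.0, 97.0, 96.0])]
```

Call:
arm_command:
  deltas:
    - [0.012,0,0,0]
    - [0.02,0,0,0]
    - [0.028,0,0,0]
    - [0.03,0,0,0]
    - [0.03,0,0,0]

```text
time: 16.7
tool_pos: [527.8, -148.6, 86.7]
tcp_rot: [-1.571, -0.0, -1.537]
contact_force: [0.7, 0.2, -0.3]
grip_width: 30.2
```

Call:
arm_command:
  deltas:
    - [0.03,0,0,0]
    - [0.026,0,0,0]
    - [0,0,0,0]
    - [0,-0.035,0,0]
    - [0,-0.035,0,0]

```text
time: 17.2
tool_pos: [528.8, -202.8, 156.4]
tcp_rot: [-1.574, 0.002, -1.538]
contact_force: [1.4, -0.2, 0.1]
grip_width: 29.8
```

Call:
arm_command:
  deltas:
    - [-0.03,-0.02,0,0]
    - [-0.04,-0.02,0,0]
    - [-0.045,0,0,0]
    - [-0.045,0,0,0]
    - [-0.045,0,0,0]

```text
time: 17.7
tool_pos: [522.4, 3.7, 197.0]
tcp_rot: [-1.57, 0.0, -1.538]
contact_force: [-0.0, -0.2, -0.6]
grip_width: 30.0
```

Call:
arm_command:
  deltas:
    - [-0.045,0,0,0]
    - [-0.045,0,0,0]
    - [-0.045,0,0,0]
    - [-0.03,0,0,0]
    - [0,0,0,0]

```text
time: 18.2
tool_pos: [516.6, 170.5, 196.6]
tcp_rot: [-1.571, 0.001, -1.533]
contact_force: [0.9, -0.6, 0.2]
grip_width: 30.0
```

```bash
python3 - <<'E'
from h import *
p=vision.capture("scene");q=vision.capture("top")
cv2.imwrite("pics/s6.png",np.hstack([cv2.resize(x,(400,300)) for x in(p["img"][:,:,::-1],q["img"][60:270,230:510,::-1])]))
for x in(p,q):
  for n in N[3:]: print(n,[(round(a["confidence"],2),w(x,a["xyz"]).round().tolist()) for a in vision.find_in(x,n)[:1]])
print(bot.get_obs()["contact_force"])
E
```

```text
block [(0.5, [589.0, -292.0, 21.0])]
strip [(0.49, [626.0, -195.0, 65.0])]
disc [(0.76, [518.0, -254.0, 28.0])]
tape [(0.88, [722.0, -25.0, 123.0])]
knob [(0.58, [456.0, -42.0, 117.0])]
sanding_block [(0.85, [712.0, 103.0, 95.0])]
block [(0.88, [553.0, -202.0, 52.0])]
strip [(0.65, [704.0, 94.0, 97.0])]
disc [(0.57, [505.0, -246.0, 26.0])]
tape [(0.84, [698.0, -29.0, 127.0])]
knob [(0.83, [449.0, -43.0, 117.0])]
sanding_block [(0.88, [700.0, 98.0, 96.0])]
[-0.05585252  0.75126812 -0.06979294]
```

View pics/s6.png

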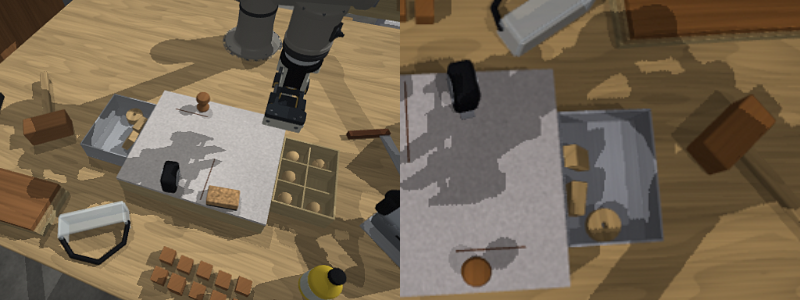

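All three offcuts are inside the bin in the right-hand crop: strip (575,158), block (578,198) and disc (603,222). The board holds only the bystanders, and the arm is clear.

```bash
python3 -c "
from plant import job
print(job.close_job())"
```

```text
the job is handed in; nothing more can be done
None
```

The three offcuts are in the scrap bin and the job is handed in; no verdict was reported. I swept them over the board's -y edge one at a time (block, then strip, then disc), pushing only. The clock read 18.2 s after the last move.

**Last picture:**
- The disc lies in the bin at about (505, -246), visible surface at z 26 mm.
- The block stands on its side near the board-side wall, at about (553, -202), top about 50 mm.
- The strip stands on end against the same wall, at about (611, -196). The visible middle of its top was at about 64 mm. I judged its underside's centre to be near 35 mm, within the limit, but did not measure that directly.
- The tape, knob and sanding block read within a few mm of where they started. The gripper is about 125 mm above the board with no contact force.

**Checks that disagreed:**
- In the last scene view the network put "block" at (589, -292) with low confidence (0.5).
- In the last top view it put "strip" at (704, 94), which is the sanding block. The picture shows both offcuts in the bin, so I took these as misdetections.
- The scene camera read 10 to 20 mm higher in x than the top camera throughout.

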